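# Load a culture dish into the plate reader and start the count

### The arm

A 6-joint arm with a two-finger parallel gripper is mounted at the origin on a cart in front of the work surface, level with it; the furniture and walls round the work are solid. World frame = base frame: x ahead of the robot, y to its left, z up, the work surface at z = 0. Lengths are in mm, angles in rad, forces in N, time in s.
With the tool pointing down it reaches from about 350 to 1000 mm from the base axis. Payload 7.1 kg.
Tool frame: the origin (TCP) lies midway between the tips of the shut fingers; the grasp point (between the pads) lies 19 mm behind it (arm.grip_depth is the z of the grasp point in the tool frame, in mm); z points along the fingers, y is the line along which they close (so a half turn about z gives the same grasp; the last joint's range is limited). The gripper opens to 85 mm and grips with 20 to 120 N. Pads are 22 mm wide; open, the fingers measure 114 mm over their backs; the gripper's body (76 mm by 85 mm) begins 54 mm behind the grasp point. The pads swing forward as they close: fully open they stand 13 mm farther back than shut.
Start: joints at [1.302, 0.423, 1.63, -0, 1.089, -0.019], TCP at [154.475, 605.593, 231.319] pointing down, gripper open.
Joint ranges: [-3, 3], [-0.9, 2.11], [0.09, 2.58], [-1.31, 4.45], [0.11, 2.69], [-2.54, 2.54]. Speed limits (rad/s): [2.39, 2.39, 3.01, 3.14, 3.14, 3.14].

### API

Orientations are given as a unit quaternion [w, x, y, z].
In Python, from workcell import arm gives the robot as it stands. The module is installed in compiled form; this text tells all that it offers.
- The arm moves only by the tool jog_arm, never from a script. Its argument "motion" is a list of rows, each a list of 6 numbers: the shift along the tool's x, y, z in mm, then the turn, a rotation vector about the tool's x, y, z in rad. A call has 1 to 12 rows; each row is the pose to reach, as a shift and turn from the pose commanded when the call began, along the tool's axes at that moment; what a row does not reach only later rows make up. A row lasts 1/10 s, in which the tool goes at most 50 mm and 8.59 degrees, less where a joint would pass 70% of its speed; a pose out of reach is approached as far as the arm can. A call with a gripper value outside its range is refused whole. "jaw" is the opening, from 0 (shut) to 1 (fully open), set as the call begins (left out, the last holds). The fingers move at their own pace and stop on an object; "force" is the grip in N (left out, the last holds). Time passes only in rows, so rows that repeat a pose let the fingers close. It gives the time, the measured TCP pose, the force, the opening and the grip force at its end, in the units of the state.
- arm.get_state(): the state, without advancing time (a new reading comes with each control period).
- arm.read_camera(name): name is "scene" or "top"; returns the picture (384x512x3 uint8, red, green, blue); there is no depth.
- arm.camera_params(name): a dict with "camera_matrix" (3x3 intrinsics, pixels), "R" (3x3) and "t" (3): a world point X has camera coordinates R X + t. Camera axes: x right, y down, z forward; pixel columns grow to the right and rows downward; lengths in mm; the calibration is good to about 2 mm. A picture is of the moment at which its call begins. camera_params takes no time and is no camera call.
- arm.hand_in(): hands the job in; it is judged then, once.
The state is a dict: "t": time; "q": joint angles; "joint_velocities": joint speeds; "effort": joint torques, N m; "tool_pos": TCP position; "tcp_rot": TCP orientation; "ft_force": force on the tool from outside, world axes, zero at the start; "moment": the same for the moment, N m; "opening": finger opening in mm; "grasp_force": force on a finger pad.
Only numpy, scipy, OpenCV 4.12 (cv2) and the standard library are available. Lean on these libraries where they do the work, as an engineer would, in place of code of your own. Each camera call takes 0.05 s, during which the arm holds its last target. There are 200 camera calls.

### The job

Slide the dish with the pink agar along the plate reader's metal deck, between the guide rails and in under the hood, and feel for the moment when its foot drops fully home into the shallow seat there; push gently, because the dish cracks easily, and keep it flat on the deck all the way. Then press the green start button fully down and let go, leaving the dish in its seat and the other things on the bench where they are.

Things in the scene. Friction and masses are not known exactly. Their poses are not given: they have to be found in the camera images.
- dish: Closed culture dish with pink agar, loose, on the reader's front deck. 15 mm tall: clear lid 91 mm across from 4 to 15 mm above the underside, below it a foot 86 mm across. 0.03 to 0.06 kg. Origin at the centre of its underside, z up. Slippery plastic (friction about 0.3), too wide to grip: push the lid's rim. It cracks if fingers press it with over 15 N; sliding takes under 2 N.
- reader: White plate reader, 340 x 190 mm, fixed, facing the robot. Origin on the bench under its centre; x runs from its front edge (x = -170 mm) into the hood, y to its left, z up. Metal deck at z = 34 mm from x = -170 to -30 mm. Dish origin z: 34 mm on the deck, 32 on the carriage beyond, 28.5 when seated. Half in, it may hang tilted until a push of a few N sends it home.
- reader_mouth (a point): Point on the deck surface, reader x = -77 mm, y = 0, z = 34: here the parallel guide rails begin, 93.4 mm apart (inner faces), tops 14 mm above the deck, running on right through the hood. In front of here they flare out to 170 mm apart at x = -157 mm. Same axes as the reader.
- carriage_edge (a point): Reader x = -30 mm, y = 0, z = 32. From here on the channel's floor is a dark carriage, 2 mm below the deck, with the seat in it: a round pocket 88 mm across, 3.5 mm deep, on the middle line. The carriage stays where the last scan left it, unmeasured: seat centre at reader x = +25 to +55 mm. A seated dish meets the seat's wall and goes no further; pushing on, the force then climbs steeply.
- hood_front (a point): Middle of the top edge of the hood's opening, reader x = +22 mm, y = 0, z = 58 (24 mm above the deck). The hood's roof top is at z = 83 mm; a camera head on it, 154 mm high, begins at x = +104 mm. The seat lies largely under the hood, but fingers pushing the rim from behind stay in front of the hood wherever the seat is.
- start_button (a joint): Green start button on the shoulder to the right of the rails; 0 released, 0.006 m fully down. Springs back; fully down takes 4 N.
- start_button_top (a point): Centre of the top of the start button (26 mm across), at x = -30, y = -74 mm of the reader, right of the rails. Pressed straight down.
- next_dish: Bystander: culture dish with cream agar, 91 mm across, 15 mm tall, on the bench to the left of the reader. Origin at the centre of its underside.
- red_cap_bottle: Bystander: small dark bottle with a red cap, 20 mm across, 43 mm tall, on the bench left of the reader. Origin at the centre of its underside.
- vial: Bystander: small clear vial with a grey cap, 17 mm across, 49 mm tall, beside the bottle. Origin at the centre of its underside.
- marker: Bystander: blue marker pen, 131 mm long, 13 mm thick, on the bench to the right of the reader. Origin at its middle, underneath.

How it is judged (in metres and radians):
On the way, in this order (a step that is already met when the one before it is completed fails the run):
1. the dish lies home in its seat (z of dish in the frame of reader between 0.0265 and 0.0297 m and x of dish in the frame of reader between 0.02 and 0.06 m and angle between dish's own z axis and vertical below 0.025 rad), for 0.3 s.
2. the start button is pressed fully down (value of joint start_button above 0.005 m).
At the end, for the whole second after the job is handed in: Pink dish level (0.025 rad) and at rest in the seat under the hood, its origin 26.5 to 29.7 mm above the reader's origin and 20 to 60 mm ahead of it; start button pressed past 5 mm of its 6 mm after that, and now released (under 1.5 mm down) (all of step 1 and linear speed of dish below 0.01 m/s and value of joint start_button below 0.0015 m); the robot touches nothing.
It fails at once if the fingers or the arm press on the dish with more than 15 N (contact force between dish and the fingers above 15 N or contact force between dish and the arm above 15 N).
It fails at once if the dish is tipped by more than 0.35 rad or lifted more than 10 mm off the deck (angle between dish's own z axis and vertical above 0.35 rad or z of dish in the frame of reader above 0.044 m).
It fails at once if a bystander (cream dish, bottle, vial or marker) is moved more than 20 mm (distance of any of next_dish, red_cap_bottle, vial, marker from where it was at the start of the episode above 0.02 m).
It also fails if it takes over 51 s, if anything falls off the work surface, if the arm or the gripper's body presses on something with over 40 N, if the wrist force passes 120 N, or if a joint passes its speed limit or range.

## Working session

There is one attempt and no reset: what is moved stays moved. The work goes in short steps, Python scripts to look and compute and a tool call to move; the robot and the scene stay as the last step left them, time stands still between calls to the robot, and variables do not carry over. Pictures are saved under pics/ and viewed, at most 10 in all, crops included, and the job is handed in when it is done.

Besides the shell and the picture viewer there is one more tool, called after ">>>" by a JSON object that holds its "name" and its "arguments", one argument or row to a line. jog_arm: Moves the arm, as the interface text tells. Its arguments: {"type":"object","properties":{"motion":{"type":"array","items":{"type":"array","items":{"type":"number"}}},"jaw":{"type":"number"},"force":{"type":"number"}},"required":["motion"]}

```bash
mkdir -p pics; python3 - <<'E'
from workcell import arm
import cv2
s=arm.get_state();print(s)
for n in("scene","top"):
    cv2.imwrite(f"pics/{n}0.png",arm.read_camera(n)[:,:,::-1]);print(arm.camera_params(n))
E
```

```text
{'t': 0.0, 'q': array([ 1.30198347e+00,  4.23859175e-01,  1.63071581e+00,  1.79777295e-05,
        1.08862539e+00, -1.90028836e-02]), 'joint_velocities': array([ 1.21905593e-03, -5.36747741e-04,  2.15483332e-04,  5.13367097e-05,
        3.10341905e-04,  5.77705812e-04]), 'effort': array([ 8.39344848e-04, -5.57381272e+01, -2.81745762e+01, -2.42441884e-04,
        7.16038790e-03,  1.65469038e-05]), 'tool_pos': array([154.33297554, 605.05641159, 230.52411809]), 'tcp_rot': array([-1.23161237e-04,  1.24584564e-01,  9.92208668e-01, -7.94408398e-04]), 'ft_force': array([-0.51698913,  0.28704223, -0.39315606]), 'moment': array([-0.05008292, -0.02250841, -0.00124539]), 'grasp_force': 0.0, 'opening': 85.65248075035656}
{'camera_matrix': array([[385.33539758,   0.        , 256.97556302],
       [  0.        , 385.33539758, 197.57560815],
       [  0.        ,   0.        ,   1.        ]]), 'R': array([[-0.75283839, -0.65810731,  0.01136315],
       [-0.41811616,  0.46482606, -0.78045859],
       [ 0.50834361, -0.59231031, -0.62510421]]), 't': array([373.46752621, 292.96127134, 582.83816913])}
{'camera_matrix': array([[365.55582314,   0.        , 254.87825209],
       [  0.        , 365.55582314, 192.23286683],
       [  0.        ,   0.        ,   1.        ]]), 'R': array([[ 0.02868227, -0.99923028, -0.0267613 ],
       [-0.99617911, -0.02636485, -0.08325914],
       [ 0.0824895 ,  0.02904711, -0.99616853]]), 't': array([-47.11401158, 560.21192306, 870.7932024 ])}
```

View pics/scene0.png

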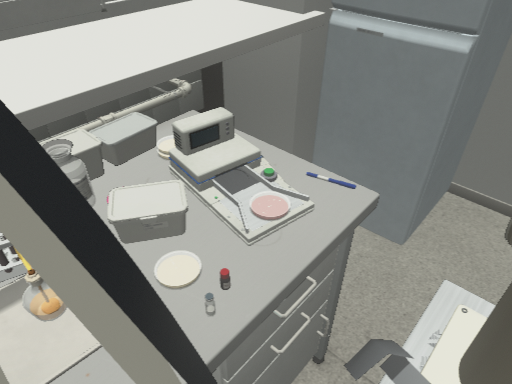

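View pics/top0.png

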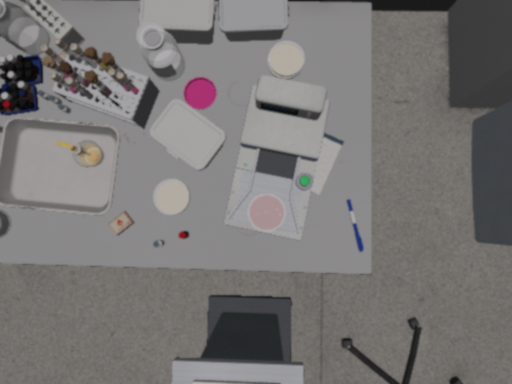

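The scene view shows the pink dish at (269,206), the green button at (269,174) and the hood at (215,160). In the top view the dish is at (267,212), the button at (305,182), and the reader's front edge runs from (226,232) to (300,237). I'll zoom in next.

```bash
cat > h.py <<'E'
import numpy as np,cv2
from workcell import arm
def cam(n):
    p=arm.camera_params(n);return np.array(p["camera_matrix"]),np.array(p["R"]),np.array(p["t"])
def ray(n,uv,z):
    K,R,t=cam(n);c=-R.T@t;d=R.T@np.linalg.inv(K)@np.array([*uv,1.]);return c+d*(z-c[2])/d[2]
def proj(n,X):
    K,R,t=cam(n);v=K@(R@np.asarray(X,float)+t);return v[:2]/v[2]
def blob(img,lo,hi,box,mn=20):
    h=cv2.cvtColor(img,cv2.COLOR_RGB2HSV);m=cv2.inRange(h,lo,hi);k=np.zeros_like(m);x0,y0,x1,y1=box;k[y0:y1,x0:x1]=255;m&=k
    c=max(cv2.findContours(m,cv2.RETR_EXTERNAL,cv2.CHAIN_APPROX_NONE)[0],key=cv2.contourArea)
    return c
E
python3 - <<'E'
from h import *
for n in("scene","top"):
    K,R,t=cam(n);print(n,-R.T@t)
T=cv2.imread("pics/top0.png");S=cv2.imread("pics/scene0.png")
a=cv2.resize(T[70:245,215:345],None,fx=3.4,fy=3.4,interpolation=cv2.INTER_CUBIC)
cv2.imwrite("pics/c1.png",a)
b=cv2.resize(S[100:240,160:320],None,fx=4.2,fy=4.2,interpolation=cv2.INTER_CUBIC)
cv2.imwrite("pics/c2.png",b)
for n,I,g,p in(("top",T,(295,172,318,192),(240,190,295,235)),("scene",S,(255,160,285,185),(240,185,300,225))):
    I=I[:,:,::-1].copy()
    for lo,hi,bx,z in(((50,100,40),(80,255,255),g,48),((0,35,120),(12,255,255),p,44)):
        c=blob(I,lo,hi,bx);e=cv2.fitEllipse(c);print(n,e,ray(n,e[0],z))
E
```

```text
scene [107.37047342 454.82673132 588.73496324]
top [487.59145326 -57.60186981 912.8387204 ]
top ((304.5, 180.45188903808594), (9.154723167419434, 9.154878616333008), 0.0) [ 590.36009594 -149.31598178   48.        ]Traceback (most recent call last):
  File "<stdin>", line 12, in <module>
  File "h.py", line 11, in blob
    c=max(cv2.findContours(m,cv2.RETR_EXTERNAL,cv2.CHAIN_APPROX_NONE)[0],key=cv2.contourArea)
ValueError: max() iterable argument is empty
```

View pics/c1.png

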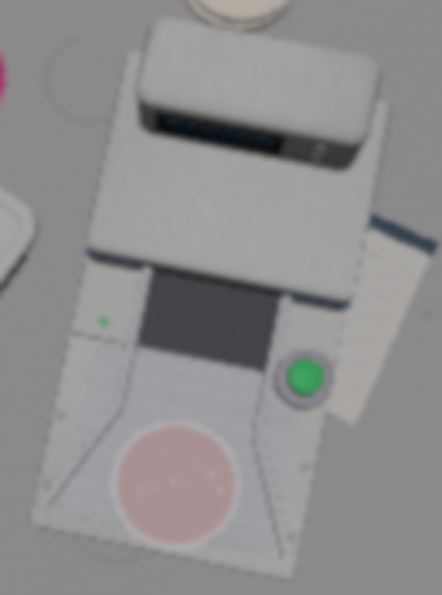

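View pics/c2.png

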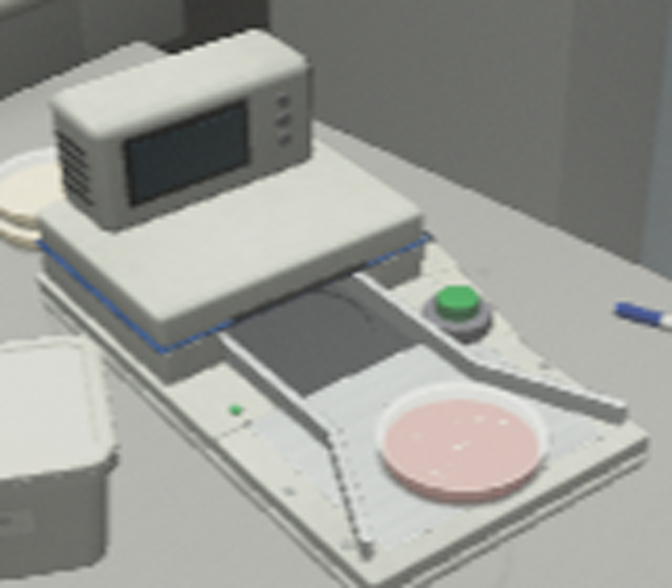

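The top crop shows these points:

| Feature | Crop pixels |
|---|---|
| Reader front corners | (35,522) and (293,577) |
| Carriage edge | (138,343) to (266,371) |
| Button | (305,377) |
| Dish | (176,484) |

The scene crop shows the carriage dark edge ending at (305,396) to (420,347), and part of the seat's arc near (350,300).

```bash
cat > m.py <<'E'
from h import *
def c1(u,v):return ((u+.5)/3.4-.5+215,(v+.5)/3.4-.5+70)
def c2(u,v):return ((u+.5)/4.2-.5+160,(v+.5)/4.2-.5+100)
T=cv2.imread("pics/top0.png");S=cv2.imread("pics/scene0.png")
for n,I,g,p in(("top",T,(295,172,318,192),(240,190,295,235)),("scene",S,(255,160,285,185),(240,185,300,225))):
    I=I[:,:,::-1].copy()
    for lo,hi,bx,z in(((50,100,40),(80,255,255),g,46),((0,25,100),(12,255,255),p,42)):
        c=blob(I,lo,hi,bx);e=cv2.fitEllipse(c);print(n,np.round(e[0],1),np.round(e[1],1),ray(n,e[0],z).round(1))
fl,fr=ray("top",c1(35,522),34),ray("top",c1(293,577),34)
cl,cr=ray("top",c1(138,343),34),ray("top",c1(266,371),34)
f=(fl+fr)/2;c=(cl+cr)/2
print(fl,fr,cl,cr,"W",np.linalg.norm(fl-fr),np.linalg.norm(cl-cr),"L",np.linalg.norm(c-f))
for a,b in((fl,fr),(cl,cr)):
    d=a-b;print("yaw",np.degrees(np.arctan2(-d[0],d[1])))
d=c-f;print("yaw axis",np.degrees(np.arctan2(d[1],d[0])))
# scene: front right corner, carriage corners, hood
print("scene carr",ray("scene",c2(305,396),34),ray("scene",c2(420,347),34),"fr",ray("scene",c2(645,445),34))
print("hood roof top cam",ray("top",c1(92,250),83),ray("top",c1(348,300),83))
E
python3 m.py
```

```text
top [304.5 180.5] [9.2 9.2] [ 590.6 -149.5   46. ]
top [276.6 208.5] [1.0000000e+00 6.7108864e+07] [522.3 -85.1  42. ]
scene [268.5 170.5] [5.1 8.3] [ 597.9 -159.    46. ]
scene [269.4 207.1] [24.1 36.2] [509.5 -56.2  42. ]
[483.91807854  37.78359805  34.        ] [ 450.78310597 -144.54122277   34.        ] [613.18808941 -31.32632658  34.        ] [ 595.40617364 -122.78477449   34.        ] W 185.31126975299486 93.17104819799148 L 138.97820889899384
yaw -10.300285042428873
yaw -11.00253196437547
yaw axis -9.808922618257526
scene carr [610.30806024 -42.57861579  34.        ] [ 592.86147076 -119.86214927   34.        ] fr [ 445.46228571 -133.75931217   34.        ]
hood roof top cam [6.69020125e+02 2.41510720e-01 8.30000000e+01] [ 638.84450876 -173.17540615   83.        ]
```

```bash
cat >> m.py <<'E'
print('-----')
I=T[:,:,::-1].copy().astype(int)
hsv=cv2.cvtColor(T,cv2.COLOR_BGR2HSV)
def mom(I,bx,f):
    J=I.astype(int);m=np.zeros(J.shape[:2],np.uint8);x0,y0,x1,y1=bx;m[y0:y1,x0:x1]=f(J)[y0:y1,x0:x1]*255
    M=cv2.moments(m,True);return (M['m10']/M['m00'],M['m01']/M['m00']),M['m00']
pink=lambda J:(J[...,2]-J[...,1]>20);gr=lambda J:(J[...,1]-J[...,2]>30)
D=mom(T,(240,185,295,235),pink),mom(S,(240,185,300,225),pink);G=mom(T,(292,168,320,195),gr),mom(S,(252,158,288,188),gr)
def tri(a,b):
    A=[];
    P=[cam(n)[0]@np.c_[cam(n)[1],cam(n)[2]] for n in("top","scene")]
    X=cv2.triangulatePoints(P[0],P[1],np.array(a),np.array(b));return (X[:3]/X[3]).ravel()
for k in(D,G):
    X=tri(k[0][0],k[1][0]);print(k,X.round(1),proj("top",X)-k[0][0],proj("scene",X)-k[1][0])
d=ray("top",D[0][0],43);b=ray("top",G[0][0],50)
W=np.array([fl,fr,cl,cr,b])[:,:2];L=np.array([[-170,95],[-170,-95],[-30,46.7],[-30,-46.7],[-30,-74]])
a=W-W.mean(0);q=L-L.mean(0)
th=np.arctan2((q[:,0]*a[:,1]-q[:,1]*a[:,0]).sum(),(q*a).sum());Rz=np.array([[np.cos(th),-np.sin(th)],[np.sin(th),np.cos(th)]])
o=W.mean(0)-Rz@L.mean(0)
print("yaw",np.degrees(th),"o",o,"res",(W-(L@Rz.T+o)).round(1).tolist())
print("dish",d,"reader",Rz.T@(d[:2]-o),"button",b)
for x in(-200,-172,-77,-30,0):print(x,(Rz@[x,0]+o).round(1))
E
python3 m.py|sed '1,/----/d'
```

```text
(((266.11713933415535, 212.21701602959308), 811.0), ((269.27244582043346, 206.77399380804954), 646.0)) [512.9 -60.2  38.5] [-0.03011585 -0.04199533] [0.04998035 0.00342482]
(((304.5, 180.5), 88.0), ((268.34615384615387, 170.57692307692307), 52.0)) [ 589.6 -148.4   55.1] [-0.06849424 -0.09467923] [0.10167786 0.00734964]
yaw -10.21006935185001 o [633.92221988 -82.67345018] res [[0.5, -3.2], [1.0, 1.5], [0.5, 0.1], [-0.7, 0.5], [-1.3, 1.1]]
dish [512.70180193 -60.30740664  43.        ] reader [-123.26538206    0.52461253] button [ 590.00785911 -149.10588352   50.        ]
-200 [437.1 -47.2]
-172 [464.6 -52.2]
-77 [558.1 -69. ]
-30 [604.4 -77.4]
0 [633.9 -82.7]
```

>>> {"name": "jog_arm", "arguments": {
  "motion": [
    [-40,-40,0,0,0,0],
    [-80,-80,0,0,0,-0.03],
    [-110,-120,0,0,0,-0.07],
    [-130,-165,0,0,0,-0.07],
    [-150,-210,0,0,0,-0.07],
    [-160,-255,0,0,0,-0.07],
    [-160,-300,0,0,0,-0.07],
    [-160,-345,0,0,0,-0.07],
    [-150,-390,0,0,0,-0.07],
    [-140,-435,0,0,0,-0.07]
  ],
  "jaw": 0.4
}}

```text
t: 1.1
tool_pos: [181.4, 147.8, 230.9]
tcp_rot: [-0.0, 0.09, 0.996, -0.0]
ft_force: [0.7, -0.5, 0.7]
opening: 33.7
grasp_force: 0.0
```

>>> {"name": "jog_arm", "arguments": {
  "motion": [
    [-40,-20,0,0,0,0],
    [-80,-40,0,0,0,0],
    [-120,-60,0,0,0,0],
    [-160,-80,0,0,0,0],
    [-200,-100,0,0,0,0],
    [-240,-120,20,0,0,0],
    [-275,-140,50,0,0,0],
    [-291,-146,90,0,0,0],
    [-291,-146,130,0,0,0],
    [-291,-146,160,0,0,0],
    [-291,-146,171,0,0,0],
    [-291,-146,171,0,0,0]
  ]
}}

```text
t: 2.3
tool_pos: [441.7, -46.1, 59.2]
tcp_rot: [-0.002, 0.09, 0.996, 0.0]
ft_force: [0.4, 0.2, -0.0]
opening: 34.2
grasp_force: 0.0
```

```bash
python3 - <<'E'
from h import *
s=arm.get_state();print(s['tool_pos'],s['tcp_rot'],s['ft_force'],s['opening'])
T=arm.read_camera("top")[:,:,::-1];S=arm.read_camera("scene")[:,:,::-1]
a=cv2.resize(T[150:260,215:325],(380,380),interpolation=cv2.INTER_CUBIC)
b=cv2.resize(S[130:240,210:320],(380,380),interpolation=cv2.INTER_CUBIC)
cv2.imwrite("pics/d.png",np.hstack([a,b]))
for n in("top","scene"):print(proj(n,s['tool_pos']))
E
```

```text
[441.67589735 -46.05396284  59.18114071] [-1.72434067e-03  8.97301729e-02  9.95964618e-01  5.48955109e-05] [ 0.36129032  0.23298242 -0.03764895] 34.224925231814034
[259.18972928 242.52136743]
[291.72812706 217.23448998]
```

View pics/d.png

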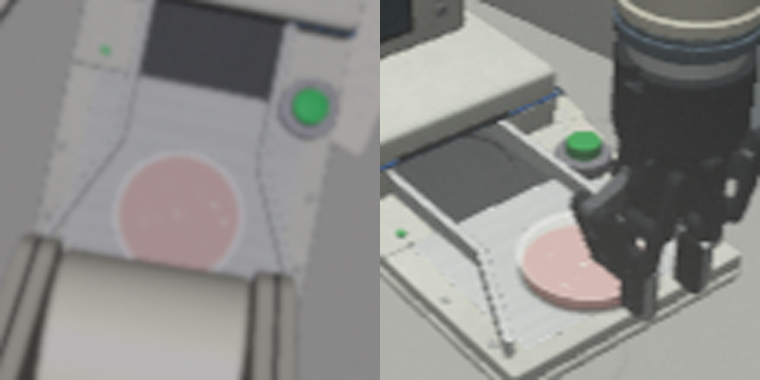

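The right half shows both fingers just behind the dish. The left fingertip's lower end is at crop (640,315), and the right one's is near (693,290).

```bash
python3 - <<'E'
from h import *
p=np.array([441.7,-46.1]);u=np.array([.984,-.179]);l=np.array([.179,.984])
for y in(17,29,-17,-29):
  for x in(-11,11):
    print(y,x,[((proj("scene",[*(p+x*u+y*l),z])-[210,130])*380/110+[380,0]).round(0).tolist() for z in(57,60,63,66)])
E
```

```text
17 -11 [[653.0, 326.0], [654.0, 322.0], [654.0, 318.0], [654.0, 314.0]]
17 11 [[629.0, 306.0], [629.0, 302.0], [629.0, 298.0], [629.0, 295.0]]
29 -11 [[638.0, 334.0], [639.0, 330.0], [639.0, 327.0], [639.0, 323.0]]
29 11 [[614.0, 314.0], [614.0, 310.0], [614.0, 307.0], [614.0, 303.0]]
-17 -11 [[695.0, 302.0], [696.0, 298.0], [696.0, 295.0], [697.0, 291.0]]
-17 11 [[670.0, 283.0], [671.0, 279.0], [671.0, 276.0], [671.0, 272.0]]
-29 -11 [[710.0, 294.0], [710.0, 290.0], [711.0, 287.0], [711.0, 283.0]]
-29 11 [[685.0, 275.0], [685.0, 272.0], [686.0, 268.0], [686.0, 264.0]]
```

>>> {"name": "jog_arm", "arguments": {
  "motion": [
    [0,-2,10,0,0,0],
    [0,-2,20,0,0,0],
    [0,-2,26,0,0,0],
    [-5,-2,26,0,0,0],
    [-10,-2,26,0,0,0],
    [-14,-2,26,0,0,0],
    [-17,-2,26,0,0,0],
    [-20,-2,26,0,0,0],
    [-23,-2,26,0,0,0],
    [-26,-2,26,0,0,0],
    [-29,-2,26,0,0,0],
    [-32,-2,26,0,0,0]
  ]
}}

```text
t: 3.6
tool_pos: [474.1, -53.9, 34.3]
tcp_rot: [-0.0, 0.09, 0.996, -0.0]
ft_force: [0.1, -0.0, 0.7]
opening: 34.3
grasp_force: 0.1
```

```bash
python3 - <<'E'
from h import *
s=arm.get_state();print(s['tool_pos'],s['tcp_rot'],s['ft_force'],s['opening'])
T=arm.read_camera("top")[:,:,::-1];S=arm.read_camera("scene")[:,:,::-1]
a=cv2.resize(T[150:260,215:325],(380,380),interpolation=cv2.INTER_CUBIC)
b=cv2.resize(S[130:240,210:320],(380,380),interpolation=cv2.INTER_CUBIC)
cv2.imwrite("pics/e.png",np.hstack([a,b]))
E
```

```text
[474.10694281 -53.92240693  34.33308175] [-3.27838403e-05  8.97602552e-02  9.95963401e-01 -9.25998609e-07] [ 0.11826865 -0.01044282  0.74441713] 34.29411348701873
```

View pics/e.png

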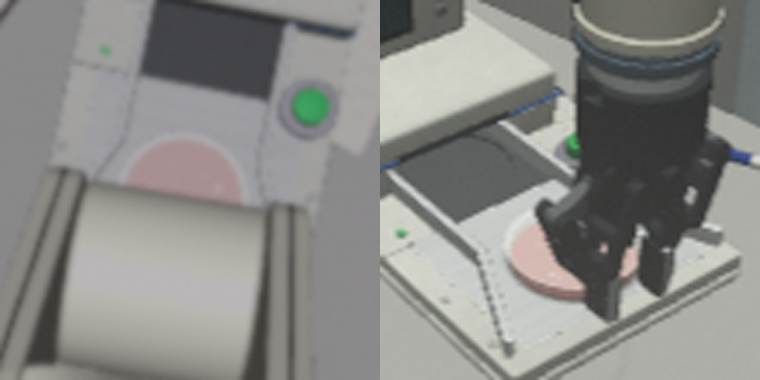

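The dish has moved forward flat on the deck, with the fingers behind its rim at crop (600,315) and (655,290). I'll keep pushing.

>>> {"name": "jog_arm", "arguments": {
  "motion": [
    [-4,0,1,0,0,0],
    [-9,0,1,0,0,0],
    [-14,0,1,0,0,0],
    [-19,0,1,0,0,0],
    [-24,0,1,0,0,0],
    [-29,0,1,0,0,0],
    [-33,0,1,0,0,0],
    [-37,0,1,0,0,0],
    [-41,0,1,0,0,0],
    [-45,0,1,0,0,0],
    [-49,0,1,0,0,0],
    [-53,0,1,0,0,0]
  ]
}}

```text
t: 4.9
tool_pos: [526.4, -63.4, 33.3]
tcp_rot: [-0.0, 0.09, 0.996, -0.0]
ft_force: [-0.1, 0.7, 0.2]
opening: 33.9
grasp_force: 0.1
```

>>> {"name": "jog_arm", "arguments": {
  "motion": [
    [-4,0,0,0,0,0],
    [-8,0,0,0,0,0],
    [-12,0,0,0,0,0],
    [-16,0,0,0,0,0],
    [-20,0,0,0,0,0],
    [-24,0,0,0,0,0],
    [-28,0,0,0,0,0],
    [-32,0,0,0,0,0],
    [-36,0,0,0,0,0]
  ]
}}

```text
t: 5.8
tool_pos: [561.8, -69.9, 33.3]
tcp_rot: [0.0, 0.09, 0.996, -0.0]
ft_force: [-0.4, -0.1, 0.5]
opening: 34.4
grasp_force: 0.1
```

```bash
python3 - <<'E'
from h import *
s=arm.get_state();print(s['tool_pos'],s['tcp_rot'],s['ft_force'],s['opening'])
T=arm.read_camera("top")[:,:,::-1];S=arm.read_camera("scene")[:,:,::-1]
a=cv2.resize(T[130:240,215:325],(380,380),interpolation=cv2.INTER_CUBIC)
b=cv2.resize(S[120:230,190:300],(380,380),interpolation=cv2.INTER_CUBIC)
cv2.imwrite("pics/f.png",np.hstack([a,b]))
E
```

```text
[561.83994756 -69.85314463  33.3390793 ] [ 2.46485626e-05  8.97626450e-02  9.95963185e-01 -9.63194928e-06] [-0.43779854 -0.1240173   0.50056822] 34.35831096747368
```

View pics/f.png

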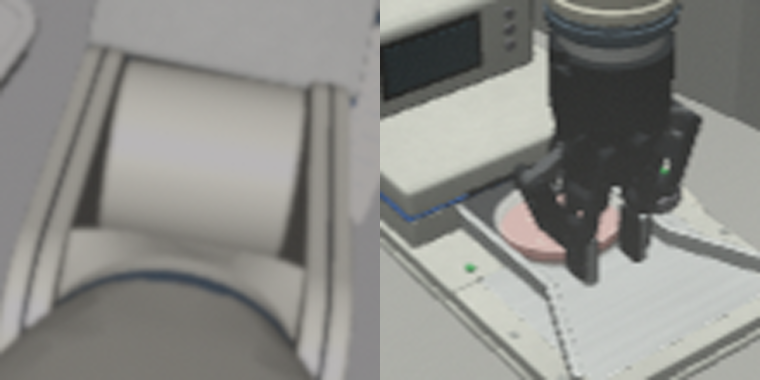

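The dish is between the rails and past the deck edge, with the fingers behind it at crop (583,280). I'll go slower from here.

>>> {"name": "jog_arm", "arguments": {
  "motion": [
    [-3,0,0,0,0,0],
    [-6,0,0,0,0,0],
    [-9,0,0,0,0,0],
    [-12,0,0,0,0,0],
    [-15,0,0,0,0,0],
    [-18,0,0,0,0,0],
    [-21,0,0,0,0,0],
    [-24,0,0,0,0,0],
    [-27,0,0,0,0,0],
    [-30,0,0,0,0,0],
    [-33,0,0,0,0,0]
  ]
}}

```text
t: 7.0
tool_pos: [594.2, -75.7, 33.3]
tcp_rot: [-0.0, 0.09, 0.996, -0.0]
ft_force: [-0.1, -0.1, 0.5]
opening: 33.7
grasp_force: 0.1
```

>>> {"name": "jog_arm", "arguments": {
  "motion": [
    [-2,0,0,0,0,0],
    [-4,0,0,0,0,0],
    [-6,0,0,0,0,0],
    [-8,0,0,0,0,0],
    [-9,0,0,0,0,0]
  ]
}}

```text
t: 7.5
tool_pos: [603.0, -77.3, 33.3]
tcp_rot: [0.0, 0.09, 0.996, -0.0]
ft_force: [0.1, -0.2, 0.4]
opening: 34.4
grasp_force: 0.1
```

>>> {"name": "jog_arm", "arguments": {
  "motion": [
    [-1,0,0,0,0,0],
    [-2,0,0,0,0,0],
    [-3,0,0,0,0,0]
  ]
}}

```text
t: 7.8
tool_pos: [605.8, -77.9, 33.3]
tcp_rot: [-0.0, 0.09, 0.996, -0.0]
ft_force: [-0.0, -0.6, -0.2]
opening: 34.1
grasp_force: 0.1
```

>>> {"name": "jog_arm", "arguments": {
  "motion": [
    [-1,0,0,0,0,0],
    [-2,0,0,0,0,0],
    [-3,0,0,0,0,0]
  ]
}}

```text
t: 8.1
tool_pos: [608.8, -78.4, 33.3]
tcp_rot: [-0.0, 0.09, 0.996, -0.0]
ft_force: [0.4, -0.1, 0.1]
opening: 34.2
grasp_force: 0.1
```

>>> {"name": "jog_arm", "arguments": {
  "motion": [
    [-1,0,0,0,0,0],
    [-2,0,0,0,0,0],
    [-3,0,0,0,0,0]
  ]
}}

```text
t: 8.4
tool_pos: [609.6, -78.5, 33.1]
tcp_rot: [-0.002, 0.09, 0.996, 0.0]
ft_force: [-8.7, 2.6, 7.3]
opening: 33.9
grasp_force: 5.3
```

>>> {"name": "jog_arm", "arguments": {
  "motion": [
    [2,0,0,0,0,0],
    [3,0,0,0,0,0]
  ]
}}

```text
t: 8.6
tool_pos: [609.0, -78.4, 33.4]
tcp_rot: [0.0, 0.09, 0.996, -0.0]
ft_force: [0.3, 0.1, -0.4]
opening: 34.1
grasp_force: 0.0
```

```bash
python3 - <<'E'
from h import *
s=arm.get_state();print(s['tool_pos'],s['tcp_rot'],s['ft_force'],s['opening'])
S=arm.read_camera("scene")[:,:,::-1]
cv2.imwrite("pics/g.png",cv2.resize(S[135:205,195:285],(800,622)[:2] if 0 else (765,595),interpolation=cv2.INTER_CUBIC))
E
```

```text
[608.9797219  -78.41869361  33.38602748] [ 4.54351460e-04  8.97473555e-02  9.95964459e-01 -4.25502955e-05] [ 0.32308611  0.14457842 -0.41632518] 34.08720039425465
```

View pics/g.png

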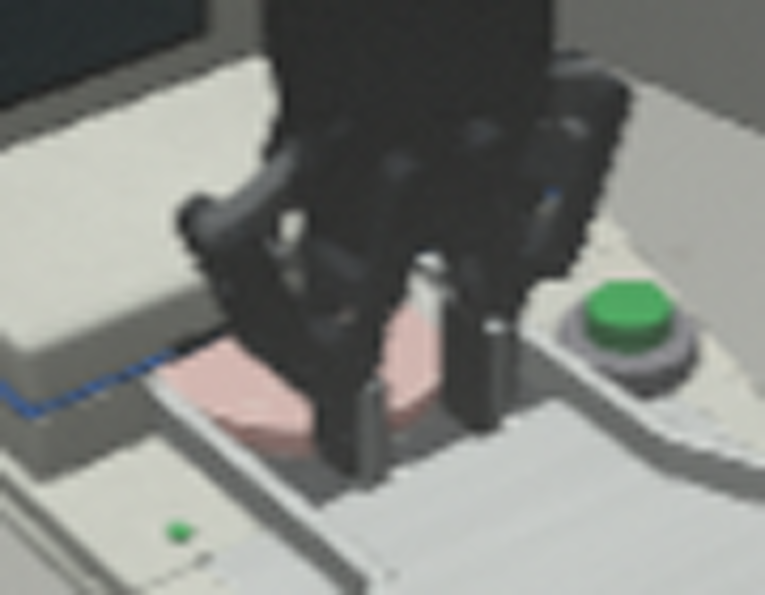

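The dish is under the hood behind the rail at crop (160,380) to (440,400). It looks close to level, but the fingers hide its rear rim. I'll back off, rise and move over toward the button (crop 630,310) to check it.

>>> {"name": "jog_arm", "arguments": {
  "motion": [
    [8,0,0,0,0,0],
    [16,0,0,0,0,0],
    [16,0,-30,0,0,0],
    [16,0,-65,0,0,0],
    [16,-30,-75,0,0,0],
    [10,-60,-75,0,0,0],
    [6,-73,-75,0,0,0],
    [6,-73,-75,0,0,0]
  ],
  "jaw": 0
}}

```text
t: 9.45
tool_pos: [589.6, -150.5, 108.2]
tcp_rot: [0.0, 0.091, 0.996, -0.0]
ft_force: [-0.2, -0.5, -1.0]
opening: 0.1
grasp_force: 0.0
```

```bash
python3 - <<'E'
from h import *
s=arm.get_state();print(s['tool_pos'],s['tcp_rot'],s['ft_force'],s['opening'])
S=arm.read_camera("scene")[:,:,::-1]
cv2.imwrite("pics/h.png",cv2.resize(S[135:205,195:285],(765,595),interpolation=cv2.INTER_CUBIC))
o=np.array([633.9,-82.7]);a=np.radians(-10.2);R=np.array([[np.cos(a),-np.sin(a)],[np.sin(a),np.cos(a)]])
c=lambda p:((p-[195,135])*8.5).round(0).tolist()
# predicted lid-top and lid-bottom rim points at angles, seated at x=28 or on carriage
for nm,z in(("seated top",43.5),("carr top",47),("seated bot",32.5)):
  print(nm,[c(proj("scene",[*(R@[28+45.5*np.cos(t),45.5*np.sin(t)]+o),z])) for t in np.radians([100,120,140,160,180,200,220])])
E
```

```text
[ 589.56680688 -150.53638064  108.16884395] [ 1.00546027e-04  9.10225711e-02  9.95848824e-01 -2.15034974e-05] [-0.18616411 -0.48852743 -1.04535665] 0.1390402008432995
seated top [[183.0, 399.0], [229.0, 417.0], [284.0, 424.0], [340.0, 420.0], [391.0, 404.0], [430.0, 379.0], [451.0, 349.0]]
carr top [[182.0, 389.0], [228.0, 407.0], [283.0, 414.0], [340.0, 409.0], [391.0, 394.0], [430.0, 369.0], [451.0, 339.0]]
seated bot [[185.0, 430.0], [230.0, 448.0], [285.0, 456.0], [341.0, 451.0], [392.0, 435.0], [430.0, 410.0], [451.0, 380.0]]
```

View pics/h.png

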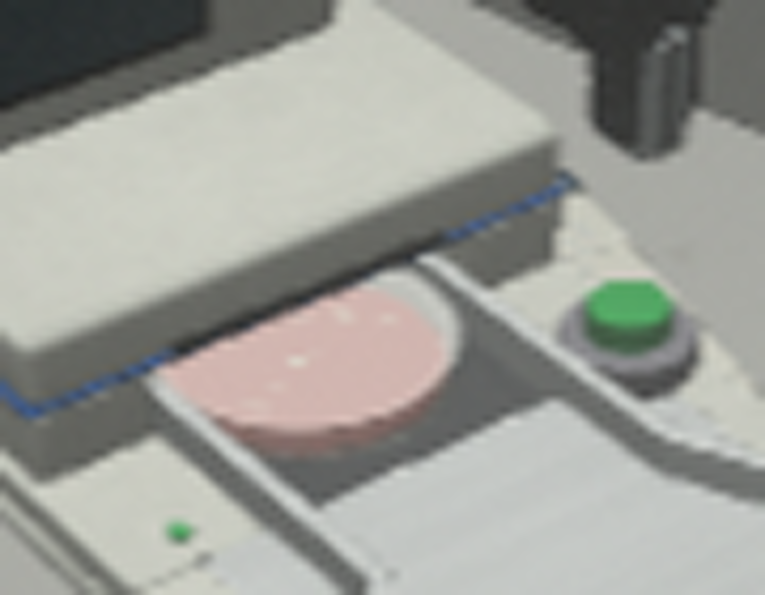

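The dish now shows unobstructed: the rim's right side is at (460,330) and its lower edge at about (300,455). That fits the seated prediction better than the carriage one. To be sure, I'll push again with shut fingers at a certain tip height and compare images.

```bash
python3 - <<'E'
from h import *
cv2.imwrite("pics/before.png",arm.read_camera("scene")[:,:,::-1])
E
```

>>> {"name": "jog_arm", "arguments": {
  "motion": [
    [14,30,0,0,0,0],
    [14,60,0,0,0,0],
    [14,75,10,0,0,0],
    [14,75,40,0,0,0],
    [14,75,65,0,0,0],
    [14,75,71,0,0,0],
    [10,75,71,0,0,0],
    [5,75,71,0,0,0],
    [3,75,71,0,0,0],
    [1,75,71,0,0,0],
    [0,75,71,0,0,0]
  ]
}}

```text
t: 10.65
tool_pos: [603.7, -75.5, 37.9]
tcp_rot: [0.001, 0.09, 0.996, -0.0]
ft_force: [0.6, -0.0, -0.1]
opening: 0.1
grasp_force: 0.0
```

>>> {"name": "jog_arm", "arguments": {
  "motion": [
    [0,-1,1,0,0,0],
    [-1,-1.5,2,0,0,0],
    [-2,-1.5,2,0,0,0]
  ]
}}

```text
t: 10.95
tool_pos: [604.7, -77.3, 35.2]
tcp_rot: [-0.0, 0.09, 0.996, -0.0]
ft_force: [0.5, -0.1, 0.1]
opening: 0.5
grasp_force: 0.0
```

>>> {"name": "jog_arm", "arguments": {
  "motion": [
    [-1,0,0,0,0,0],
    [-2,0,0,0,0,0]
  ]
}}

```text
t: 11.15
tool_pos: [606.1, -77.4, 35.1]
tcp_rot: [-0.001, 0.09, 0.996, 0.0]
ft_force: [-3.6, 0.8, 1.6]
opening: -0.2
grasp_force: 2.0
```

>>> {"name": "jog_arm", "arguments": {
  "motion": [
    [-0.5,0,0,0,0,0],
    [-1,0,0,0,0,0],
    [-1,0,0,0,0,0]
  ]
}}

```text
t: 11.45
tool_pos: [606.2, -77.4, 34.9]
tcp_rot: [-0.002, 0.09, 0.996, 0.0]
ft_force: [-5.6, 0.8, 2.2]
opening: 0.4
grasp_force: 2.9
```

>>> {"name": "jog_arm", "arguments": {
  "motion": [
    [6,0,0,0,0,0],
    [18,0,0,0,0,0],
    [18,0,-30,0,0,0],
    [18,0,-65,0,0,0],
    [14,-30,-73,0,0,0],
    [8,-60,-73,0,0,0],
    [3,-73,-73,0,0,0],
    [3,-73,-73,0,0,0]
  ]
}}

```text
t: 12.25
tool_pos: [591.8, -150.4, 108.4]
tcp_rot: [0.0, 0.091, 0.996, -0.0]
ft_force: [-0.3, 0.3, -1.5]
opening: -0.3
grasp_force: 0.0
```

```bash
python3 - <<'E'
from h import *
s=arm.get_state();print(s['tool_pos'],s['ft_force'])
A=cv2.imread("pics/before.png");B=arm.read_camera("scene")[:,:,::-1];cv2.imwrite("pics/after.png",B)
d=np.abs(A.astype(int)-B)[160:195,212:250].max(2);print("diff mean,max",d.mean(),d.max(),(d>12).sum())
# vertical intensity profiles below dish: rim lower edge rows at several columns
for u in(225,229,233,237,241,245,248):print(u,[int(x) for x in B[168:196,u].sum(1)//3],[int(x) for x in (B[168:196,u,2].astype(int)-B[168:196,u,1])])
E
```

```text
[ 591.7990955  -150.43083179  108.37856093] [-0.322834    0.34856078 -1.49475082]
diff mean,max 1.1165413533834587 8 0
225 [101, 101, 98, 70, 58, 156, 187, 189, 189, 188, 188, 189, 189, 188, 195, 192, 189, 134, 116, 108, 113, 166, 196, 178, 126, 108, 106, 105] [-1, -1, -2, -1, -1, 19, 27, 28, 28, 28, 28, 27, 27, 28, 21, 24, 28, 23, 24, 16, 6, -3, -5, -3, -3, -3, -3, -3]
229 [99, 76, 56, 110, 187, 189, 189, 188, 188, 207, 190, 189, 188, 188, 188, 189, 188, 165, 120, 112, 108, 95, 95, 97, 136, 196, 201, 162] [-1, -1, 0, 9, 24, 27, 27, 28, 27, 10, 26, 27, 28, 27, 27, 28, 27, 23, 24, 21, 15, 0, -2, 0, -3, -2, -4, -3]
233 [58, 89, 183, 189, 188, 189, 188, 188, 189, 188, 189, 188, 189, 189, 189, 188, 189, 142, 116, 111, 111, 99, 96, 96, 96, 97, 170, 190] [0, 8, 27, 27, 27, 28, 28, 28, 29, 28, 27, 27, 27, 27, 27, 27, 27, 23, 24, 22, 7, -1, -1, -2, -1, -1, -3, -3]
237 [157, 186, 188, 188, 188, 187, 188, 189, 187, 188, 189, 188, 188, 189, 188, 188, 168, 117, 111, 107, 100, 98, 98, 98, 170, 193, 195, 197] [5, 26, 28, 28, 28, 28, 28, 27, 28, 27, 27, 28, 27, 27, 28, 28, 26, 23, 23, 10, -1, -1, -2, -2, -4, -4, -3, -3]
241 [190, 189, 189, 188, 194, 189, 188, 189, 188, 188, 188, 188, 189, 188, 193, 141, 110, 100, 111, 101, 97, 97, 183, 196, 197, 197, 196, 196] [-1, 3, 23, 26, 22, 27, 28, 27, 27, 27, 26, 26, 27, 27, 24, 21, 24, 13, 0, -2, -2, -1, -2, -3, -4, -4, -3, -4]
245 [152, 189, 194, 188, 188, 187, 188, 188, 188, 188, 188, 194, 172, 114, 102, 96, 100, 97, 98, 97, 123, 193, 197, 198, 196, 196, 197, 198] [-1, -1, -2, -1, 6, 19, 27, 27, 28, 28, 28, 24, 20, 19, 15, 5, 1, -1, 0, 0, -3, -4, -3, -4, -4, -3, -3, -4]
248 [164, 103, 118, 143, 159, 172, 173, 172, 159, 143, 102, 102, 98, 98, 95, 97, 98, 98, 98, 172, 195, 198, 198, 196, 196, 198, 198, 196] [-4, -2, -2, -1, -2, -1, -2, 0, -2, 1, 0, -1, -1, -1, -2, -2, -2, -2, -2, -4, -4, -4, -4, -4, -4, -4, -4, -4]
```

```bash
python3 - <<'E'
from h import *
from scipy.optimize import least_squares
def edge(B,us,v0,v1):  # lowest row where pinkish-bright -> darker side
    P=[]
    for u in us:
        g=B[v0:v1,u].astype(float).mean(1);r=(B[v0:v1,u,2].astype(float)-B[v0:v1,u,1])
        k=[i for i in range(len(g)-1) if g[i]>=150>g[i+1] and r[i]>15]
        if k:
            i=k[-1];P.append((u,v0+i+(g[i]-150)/(g[i]-g[i+1])))
    return P
A=cv2.imread("pics/scene0.png");B=cv2.imread("pics/after.png")
PA=edge(A,range(256,288,2),195,228);PB=edge(B,range(224,248,2),172,196)
print(PA,PB)
ca=np.array([512.7,-60.3]);cb=np.array([661.8,-87.6])
for nm,P,c in(("start",PA,ca),("now",PB,cb)):
    for h in(34,36,38,40,42,44,46):
        X=np.array([ray("scene",p,h)[:2] for p in P])-c
        print(nm,h,"r",np.hypot(*X.T).round(1))
E
```

```text
[(256, np.float64(213.25806451612902)), (258, np.float64(214.1038961038961)), (260, np.float64(214.87719298245614)), (262, np.float64(215.7445652173913)), (264, np.float64(215.95625)), (266, np.float64(216.6878612716763)), (268, np.float64(216.77941176470588)), (270, np.float64(216.78947368421052)), (272, np.float64(216.77403846153845)), (274, np.float64(216.7195767195767)), (276, np.float64(216.31372549019608)), (278, np.float64(215.69298245614036)), (280, np.float64(214.97590361445782)), (282, np.float64(214.325)), (284, np.float64(213.20491803278688)), (286, np.float64(211.6845238095238))] [(224, np.float64(184.5609756097561)), (226, np.float64(184.86466165413535)), (228, np.float64(185.3015873015873)), (230, np.float64(185.3235294117647)), (232, np.float64(185.18421052631578)), (234, np.float64(184.55502392344496)), (236, np.float64(184.56185567010309)), (238, np.float64(183.71875)), (240, np.float64(183.45762711864407)), (242, np.float64(182.46842105263158)), (244, np.float64(181.18493150684932)), (246, np.float64(179.448))]
start 34 r [34.2 32.1 30.6 30.  28.5 29.1 28.5 28.2 28
[... 400 characters left out ...]
9.1
 39.8 40.7]
start 44 r [41.2 40.3 39.7 40.1 39.1 40.2 39.8 39.5 39.7 40.1 40.  39.7 39.8 40.7
 41.1 41.7]
start 46 r [42.8 42.1 41.7 42.2 41.3 42.4 42.  41.8 41.9 42.3 42.1 41.7 41.6 42.3
 42.5 42.8]
now 34 r [34.1 33.8 34.7 34.7 34.7 33.5 35.4 34.9 37.2 38.  39.2 41.1]
now 36 r [36.5 36.3 37.3 37.4 37.3 36.  37.8 37.2 39.2 39.8 40.6 42. ]
now 38 r [39.  38.9 40.  40.  40.  38.6 40.3 39.5 41.4 41.6 42.1 43. ]
now 40 r [41.5 41.5 42.6 42.7 42.6 41.2 42.8 41.9 43.6 43.6 43.7 44.1]
now 42 r [44.  44.1 45.3 45.4 45.3 43.8 45.4 44.3 45.8 45.6 45.4 45.4]
now 44 r [46.5 46.7 47.9 48.  48.  46.5 47.9 46.7 48.1 47.7 47.2 46.8]
now 46 r [49.  49.3 50.6 50.7 50.6 49.1 50.5 49.1 50.5 49.8 49.1 48.3]
```

The agar edge fits r = 42 mm at a height of about 45.5 mm at the start and about 40 mm now. That is a 5.5 mm drop, including at the robot-facing edge, so the dish is seated and level. Next is the button.

>>> {"name": "jog_arm", "arguments": {
  "motion": [
    [1,1,25,0,0,0],
    [2,1,45,0,0,0],
    [2,1,50,0,0,0],
    [2,1,53,0,0,0],
    [2,1,53,0,0,0]
  ]
}}

```text
t: 12.8
tool_pos: [590.1, -147.0, 55.4]
tcp_rot: [-0.0, 0.089, 0.996, 0.0]
ft_force: [-1.4, 1.4, 2.0]
opening: -0.0
grasp_force: 0.6
```

>>> {"name": "jog_arm", "arguments": {
  "motion": [
    [0,0,2,0,0,0],
    [0,0,4,0,0,0],
    [0,0,4,0,0,0]
  ]
}}

```text
t: 13.1
tool_pos: [590.8, -147.7, 51.9]
tcp_rot: [0.001, 0.09, 0.996, -0.0]
ft_force: [0.7, 1.9, 2.7]
opening: -0.3
grasp_force: 1.5
```

>>> {"name": "jog_arm", "arguments": {
  "motion": [
    [0,0,2,0,0,0],
    [0,0,4,0,0,0],
    [0,0,5,0,0,0],
    [0,0,5,0,0,0]
  ]
}}

```text
t: 13.5
tool_pos: [591.0, -147.8, 49.6]
tcp_rot: [0.001, 0.09, 0.996, -0.0]
ft_force: [-7.9, 4.5, 30.4]
opening: -0.1
grasp_force: 14.9
```

The button has bottomed out: the force climbed to 30 N after about 6 mm of travel. Now I'll release and rise.

>>> {"name": "jog_arm", "arguments": {
  "motion": [
    [0,0,-5,0,0,0],
    [0,0,-20,0,0,0],
    [0,0,-50,0,0,0],
    [0,0,-90,0,0,0],
    [0,0,-120,0,0,0],
    [0,0,-120,0,0,0],
    [0,0,-120,0,0,0]
  ]
}}

```text
t: 14.2
tool_pos: [590.1, -147.9, 167.2]
tcp_rot: [0.001, 0.09, 0.996, -0.0]
ft_force: [0.2, 0.5, -0.4]
opening: -0.1
grasp_force: 0.0
```

```bash
python3 - <<'E'
from h import *
s=arm.get_state();print(s['tool_pos'],s['ft_force'])
A=cv2.imread("pics/after.png");B=arm.read_camera("scene")[:,:,::-1]
d=np.abs(A.astype(int)-B).max(2);print("dish diff",d[160:195,212:250].max(),"button diff",d[165:182,260:278].max())
E
```

```text
[ 590.14482129 -147.92878536  167.20659054] [ 0.21611556  0.47522596 -0.40065226]
dish diff 4 button diff 4
```

```bash
python3 -c "
from workcell import arm
print(arm.hand_in())"
```

```text
the job is handed in; nothing more can be done
None
```

I slid the pink dish home into its seat, pressed the start button fully down and let it spring back, then handed the job in at about 14 s with the arm clear; camera checks showed the dish and button unchanged after the press, but the hand-in gave no verdict.

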